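# Turn the cover plate over into the inspection cradle

## Task

Lift the aluminium cover plate off the wooden rack, turn it over, and seat it in the steel inspection cradle, tab up and fully home between the cheeks and leaning on the cradle's rails, so that its other face, the one with the round boss, looks outward, away from the robot, to the inspector across the bench. Set it down rather than letting it drop, and leave the jar, the can and the chuck key where they are.

Things in the scene. Friction and masses are not known exactly. Their poses are not given: they have to be found in the camera images.
- plate: Aluminium cover plate 120 wide, 85 high, 10 thick (mm), about 0.35 kg, with a 50 mm wide, 10 mm thick tab rising 35 mm from the middle of its top edge. Starts leaning in the wooden rack, tab up, plain face outward, boss towards the robot, up to 8 mm off the rack's middle. Origin: middle of bottom edge, mid thickness; x out of the boss face, y along the width, z up through the tab.
- plate_boss (a point): Centre of the flat end of the round boss (50 mm across, 8 mm high) on one face of the plate: 13 mm from the plate's mid thickness along its x, 45 mm above its bottom edge. The other face is plain.
- plate_tab (a point): Middle of the tab's top edge, 120 mm above the plate's origin along the plate's z; axes as the plate.
- rack: Wooden rack, 180 mm wide (y), fixed to the bench, without side cheeks. Origin: bench level, under the seat line. x points outward, away from the robot, within about 0.3 rad; z up.
- rack_seat (a point): Mid of the line where the ledge meets the two back rails, 45 mm above the bench. z up along the rails, which lean 25 degrees from vertical towards the robot; x outward, square to the plate; y along the ledge. Rails: 20 mm wide, centred at y = +-46 mm, faces at x = 0, straight to z = 68 mm, tops bent back to 80. Ledge top: z = 0. Front lip: 10 mm high, inner face at x = 15 mm.
- cradle: Steel inspection cradle, 145 mm wide (y), fixed to the bench, built like the rack but with a side cheek at each end. Origin: bench level, under the seat line. x points outward, away from the robot, within about 0.3 rad; z up.
- cradle_seat (a point): Like rack_seat, 45 mm above the bench, but the lean is 30 degrees. Same rails, ledge and lip (groove 15 mm wide for the 10 mm plate). x outward, z up along the rails, y along the ledge. The cheeks stand 127 mm apart inside, straight up to z = 33 mm, then flare out up to z = 52 mm. A seated plate has its origin at about x = 5 to 9 mm, y = 0, z = 0 here.
- jar: Bystander: glass jar with a steel lid, 68 mm across, 100 mm high, standing; origin under its centre.
- can: Bystander: plain steel can, 66 mm across, 90 mm high, standing; origin under its centre.
- chuck_key: Bystander: steel T-handled chuck key lying on the bench, about 150 mm long (x), cross bar 140 mm long (y), 28 mm high; origin on the bench under the middle of its shank.
Things that resemble listed ones, but are neither listed nor needed, are in the scene too. Leave any pink look-alike of the plate alone.

How it is judged (in metres and radians):
At the end, for the whole second after the job is handed in: The plate rests in the steel cradle, tab up, boss face outward (boss end more than 11 mm out from the rail faces), its bottom edge on the ledge within 4 mm and in the groove (origin 0 to 14 mm out from the rail faces), centred within 6 mm, within 0.12 rad of the cradle's lean and yaw, and at rest (z of plate in the frame of cradle_seat between -0.004 and 0.004 m and x of plate in the frame of cradle_seat between 0 and 0.014 m and y of plate in the frame of cradle_seat between -0.006 and 0.006 m and angle between the z axis of plate and the z axis of cradle_seat, either way round below 0.12 rad and angle between the x axis of plate and the x axis of cradle_seat, either way round below 0.12 rad and x of plate_boss in the frame of cradle_seat above 0.011 m and z of plate_tab in the frame of cradle_seat above 0.1 m and linear speed of plate below 0.01 m/s and angular speed of plate below 0.05 rad/s); the robot touches nothing.
It fails at once if the glass jar is moved more than 25 mm (distance of jar from where it was at the start of the episode above 0.025 m).
It fails at once if the steel can is moved more than 25 mm (distance of can from where it was at the start of the episode above 0.025 m).
It fails at once if the chuck key is moved more than 25 mm (distance of chuck_key from where it was at the start of the episode above 0.025 m).
It fails at once if the plate is let fall (faster than 0.6 m/s while the fingers are off it) (contact force between the fingers and plate below 0.2 N and linear speed of plate above 0.6 m/s).
It also fails if it takes over 42 s, if anything falls off the work surface, if the arm or the gripper's body presses on something with over 40 N, if the wrist force passes 120 N, or if a joint passes its speed limit or range.

## Robot

A 6-joint arm with a two-finger parallel gripper is mounted at the origin on the work surface. World frame = base frame: x ahead of the robot, y to its left, z up, the work surface at z = 0. Lengths are in m, angles in degrees, forces in N, time in s.
With the tool pointing down it reaches from about 0.4 to 0.825 m from the base axis. Payload 7 kg.
Tool frame: the origin (TCP) lies at the very end of the fingers, on their centre line; the grasp point (between the pads) lies 19 mm behind it (r.hold_point_z is the distance from the TCP to the grasp point, in m); z points along the fingers, y is the direction in which the jaws open and shut (so a half turn about z gives the same grasp; the last joint's range is limited). The gripper opens to 88 mm and grips with 3 to 60 N. Pads are 19 mm wide; open, the fingers measure 130 mm over their backs; the gripper's body (78 mm by 193 mm) begins 47 mm behind the grasp point.
Start: joints at [-48.18, 20.546, 0.682, 0, -70.136, -16.507], TCP at [0.289, -0.61, 0.227] pointing down, gripper open.
Joint ranges: [-176.03, 176.03], [-82.01, 121.73], [-58.28, 71.71], [-173.87, 95.51], [-174.79, -0.11], [-173.66, 173.66]. Speed limits (degrees/s): [136.94, 136.94, 172.46, 180, 180, 180].

## Interface

Orientations are given as [roll, pitch, yaw] about the fixed x, y, z axes, in that order (R = Rz(yaw) Ry(pitch) Rx(roll)).
In Python, from plant import r gives the robot as it stands. The module is installed in compiled form; this text tells all that it offers.
- The arm moves only by the shell command python3 -m inch 'ROWS' [FORCE]. ROWS is text: rows parted by semicolons, each of 7 numbers parted by spaces: the shift along the tool's x, y, z in m, then the turn, a rotation vector about the tool's x, y, z in rad, then the opening, from 0 (shut) to 1 (fully open). In form: tx ty tz ax ay az jaw; .... A call has 1 to 20 rows; each row shifts and turns the commanded pose from where the row before left it, along the tool's axes as they then stand; what a row does not reach is not made up. A row lasts 1/12 s, in which the tool goes at most 41.7 mm and 7.16 degrees, less where a joint would pass 70% of its speed; a pose out of reach is approached as far as the arm can. A call with a gripper value outside its range is refused whole. The fingers move at their own pace and stop on an object; FORCE is the grip in N (left out, the last holds). Time passes only in rows, so rows that do not move let the fingers close. It gives the time, the measured TCP pose, the force and the opening at its end, in the units of the state.
- r.get_state(): the state, without advancing time (a new reading comes with each control period).
- r.capture(name): name is "scene" or "top" or "wrist"; returns the picture (400x640x3 uint8, red, green, blue); there is no depth.
- r.camera_params(name): a dict with "vfov" (degrees; the focal length in pixels is half the picture's height over the tangent of half this angle, whatever the lens; pixels are square), "cx", "cy" (the principal point, pixels), "R" (3x3) and "t" (3): a world point X has camera coordinates R X + t. Camera axes: x right, y down, z forward; pixel columns grow to the right and rows downward; lengths in m; the calibration is good to about 2 mm. A picture is of the moment at which its call begins: read the wrist's pose just before it. camera_params takes no time and is no camera call; for the wrist camera it gives the pose at the moment of the call.
- r.close_job(): hands the job in, once; it reports no verdict.
Trained networks look in the newest picture that a camera, given by its name, has taken for a name from the list of things; names that differ only in an ending like _2 or _b are one class to them, and where a whole thing is asked for, a point or a joint stands for the part that bears it (a point fixed in the world has none). Each returns a list of dicts, best first, with "p" (0 to 1); they miss things now and then, are a little off and sometimes report something else, mostly with a low value. They report only what shows in the picture. A call takes as long as a camera call. They do not tell look-alikes from the thing itself.
- r.recognise(target, camera): "xy" ([column, row] in pixels, amid what is visible of it).
The state is a dict: "time_s": time; "joints": joint angles; "qd": joint speeds; "joint_torque": joint torques, N m; "tcp_pos": TCP position; "eef_rot": TCP orientation; "contact_force": force on the tool from outside, world axes, zero at the start; "moment": the same for the moment, N m; "gripper_width": finger opening in m.
Only numpy, scipy, OpenCV 4.12 (cv2) and the standard library are available. Lean on these libraries where they do the work, as an engineer would, in place of code of your own. Each camera call takes 0.05 s, during which the arm holds its last target.

## Working session

There is one attempt and no reset: what is moved stays moved. The work goes in short steps, Python scripts to look and compute and a shell command to move; the robot and the scene stay as the last step left them, time stands still between calls to the robot, and variables do not carry over. Pictures are saved under pics/ and viewed, and the job is handed in when it is done.

```bash
mkdir -p pics; ls; python3 - <<'E'
from plant import r
import cv2,numpy as np
s=r.get_state();print(s['time_s'],s['tcp_pos'],s['eef_rot'],s['gripper_width'])
for c in("scene","top","wrist"):
    im=r.capture(c);cv2.imwrite(f'pics/{c}0.png',im[:,:,::-1])
    p=r.camera_params(c);print(c,p['vfov'],p['cx'],p['cy'],np.round(p['R'],3).tolist(),np.round(p['t'],3).tolist(), {k for k in p})
    for t in("plate","plate_boss","plate_tab","rack","cradle","jar","can","chuck_key"):
        print(t,[(np.round(d['xy'],0).tolist(),round(d['p'],2)) for d in r.recognise(t,c)])
print(r.get_state()['time_s'])
E
```

```text
pics
0.0 [ 0.28836842 -0.60976093  0.22562754] [ 1.79904354e+02 -9.73466208e-03 -1.54694934e+02] 0.0875469455963597
scene 45.136455511801394 317.26923032364857 203.94569571010368 [[-0.015, 1.0, 0.005], [0.821, 0.015, -0.571], [-0.571, -0.004, -0.821]] [0.035, -0.415, 1.795] {'cy', 't', 'R', 'cx', 'vfov'}
plate [([411.0, 201.0], 0.89), ([469.0, 212.0], 0.86), ([407.0, 273.0], 0.65), ([338.0, 264.0], 0.54)]
plate_boss [([409.0, 204.0], 0.92), ([468.0, 211.0], 0.8), ([407.0, 274.0], 0.65)]
plate_tab [([471.0, 213.0], 0.92), ([410.0, 203.0], 0.65), ([407.0, 279.0], 0.63)]
rack [([397.0, 224.0], 0.59)]
cradle [([246.0, 236.0], 0.76), ([411.0, 201.0], 0.24)]
jar [([336.0, 261.0], 0.67)]
can [([319.0, 186.0], 0.98)]
chuck_key [([178.0, 191.0], 0.98)]
top 51.52286554507118 322.5919039155375 195.16295732630235 [[-0.024, -0.999, 0.023], [-0.996, 0.022, -0.084], [0.083, -0.025, -0.996]] [-0.035, 0.608, 1.151] {'cy', 't', 'R', 'cx', 'vfov'}
plate [([148.0, 228.0], 0.6), ([224.0, 147.0], 0.57), ([384.0, 188.0], 0.23)]
plate_boss [([213.0, 211.0], 0.87), ([227.0, 148.0], 0.77), ([148.0, 225.0], 0.72)]
plate_tab [([226.0, 149.0], 0.78), ([213.0, 212.0], 0.71), ([148.0, 227.0], 0.56)]
rack [([228.0, 221.0], 0.56), ([314.0, 243.0], 0.4)]
cradle [([388.0, 184.0], 0.9)]
jar [([294.0, 149.0], 0.61)]
can [([316.0, 244.0], 0.7), ([227.0, 216.0], 0.6)]
chuck_key [([470.0, 235.0], 0.76), ([214.0, 213.0], 0.42)]
wrist 67.90828736264682 323.13378549144943 201.6014508718957 [[-0.428, 0.904, 0.001], [0.877, 0.415, 0.243], [0.22, 0.105, -0.97]] [0.675, -0.031, 0.389] {'cy', 't', 'R', 'cx', 'vfov'}
plate []
plate_boss []
plate_tab []
rack []
cradle []
jar []
can []
chuck_key []
1.35
```

View pics/scene0.png

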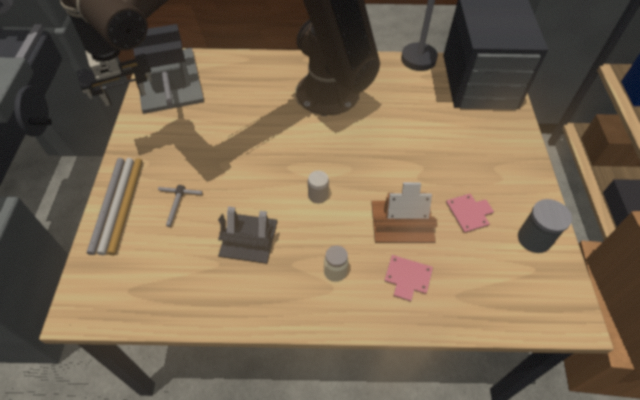

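View pics/top0.png

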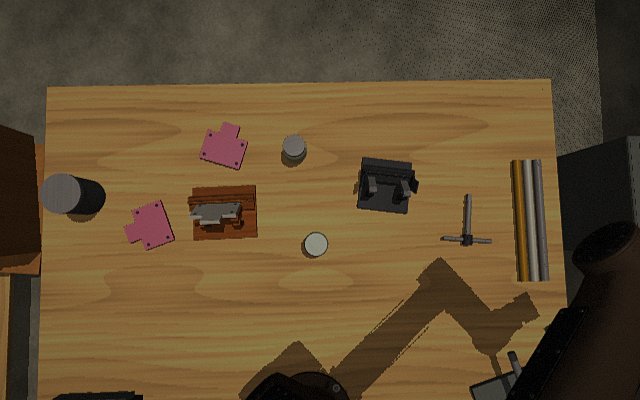

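```bash
python3 - <<'E'
import cv2
a=cv2.imread('pics/scene0.png')[150:310,160:500];b=cv2.imread('pics/top0.png')[110:290,100:500]
cv2.imwrite('pics/crops0.png',cv2.vconcat([cv2.resize(a,(640,300),interpolation=cv2.INTER_CUBIC),cv2.resize(b,(640,288),interpolation=cv2.INTER_CUBIC)]))
E
```

```text
(no output)
```

View pics/crops0.png

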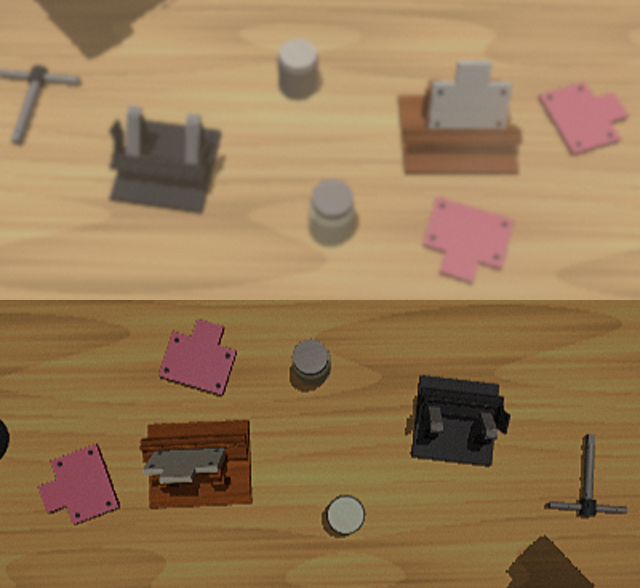

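The lookalike candidates in the scene picture are:
- The grey plate in the rack, at (409,202). I choose this one: it is aluminium, stands tab up and shows its plain face.
- A pink plate lying flat at (469,212), which is not it.
- A pink plate lying flat at (407,276), also not it.

The crop confirms the grey one. The cradle is dark, at (246,236), with the can at (319,186), the jar at (336,261) and the key at (178,200).

```bash
cat > h.py <<'E'
from plant import r
import cv2,numpy as np
from scipy.spatial.transform import Rotation as Rt
def cam(n):
    p=r.camera_params(n);f=200/np.tan(np.radians(p['vfov'])/2)
    return dict(f=f,cx=p['cx'],cy=p['cy'],R=np.array(p['R']),t=np.array(p['t']))
def proj(c,X):
    q=np.atleast_2d(X)@c['R'].T+c['t'];return np.c_[c['f']*q[:,0]/q[:,2]+c['cx'],c['f']*q[:,1]/q[:,2]+c['cy']]
def ray(c,u):
    u=np.atleast_2d(u);d=np.c_[(u[:,0]-c['cx'])/c['f'],(u[:,1]-c['cy'])/c['f'],np.ones(len(u))]@c['R'];return -c['R'].T@c['t'],d
def onz(c,u,z):
    o,d=ray(c,u);return o+d*((z-o[2])/d[:,2])[:,None]
def seatframe(x,y,yaw,lean):  # bench origin; yaw, lean deg
    R=Rt.from_euler('z',yaw,degrees=True).as_matrix()@Rt.from_euler('y',-lean,degrees=True).as_matrix()
    return R,np.array([x,y,.045])
E
python3 - <<'E'
from h import *
s=r.get_state();T=Rt.from_euler('xyz',s['eef_rot'],degrees=True).as_matrix()
w=cam('wrist');C=-w['R'].T@w['t'];print('wrist cam in tool',T.T@(C-s['tcp_pos']),(T.T@w['R'].T).round(3).tolist())
for n in('scene','top'):
    c=cam(n);print(n,-c['R'].T@c['t'])
t=cam('top');sc=cam('scene')
for nm,a,b,z in(('jarlid',(294,147),(336,254),.1),('can',(315,244),(318,178),.09),('tabtop',(216,222),(411,185),.15)):
    print(nm,onz(t,a,z).round(3),onz(sc,b,z).round(3))
print('cradle base',onz(t,[(361,156),(412,158),(408,213),(356,209)],0.0).round(3).tolist())
print('rack base',onz(t,[(194,186),(256,184),(258,237),(194,241)],0.0).round(3).tolist())
E
```

```text
wrist cam in tool [ 0.06421528 -0.00021587 -0.15806543] [[0.001, -0.97, -0.243], [1.0, 0.0, 0.001], [-0.001, -0.243, 0.97]]
scene [ 1.36613871 -0.02084609  1.23638078]
top [ 0.50876112 -0.01989314  1.19842346]
jarlid [[0.732 0.026 0.1  ]] [[0.738 0.026 0.1  ]]
can [[ 0.472 -0.025  0.09 ]] [[ 0.473 -0.026  0.09 ]]
tabtop [[0.535 0.223 0.15 ]] [[0.54  0.238 0.15 ]]
cradle base [[0.722, -0.166, 0.0], [0.713, -0.316, 0.0], [0.552, -0.297, 0.0], [0.567, -0.146, 0.0]]
rack base [[0.644, 0.32, 0.0], [0.646, 0.142, 0.0], [0.493, 0.138, 0.0], [0.486, 0.32, 0.0]]
```

```bash
cat >> h.py <<'E'
def toolR(yaw,lean,sgn): # plate-z up lean frame; tool z=-z, tool y = sgn*x of seat frame
    R=seatframe(0,0,yaw,lean)[0]; z=-R[:,2]; y=sgn*R[:,0]; x=np.cross(y,z); return np.c_[x,y,z]
E
python3 - <<'E'
from h import *
s=r.get_state();q=s['joints'];T=Rt.from_euler('xyz',s['eef_rot'],degrees=True)
E=lambda a,d:Rt.from_euler(a,d,degrees=True)
def fk(q1,e,q4,q5,q6): return E('z',q1)*E('y',-e)*E('x',-q4)*E('y',-q5)*E('x',-q6)
C=fk(q[0],-q[1]+q[2],0,q[4],q[5]).inv()*T
from scipy.optimize import least_squares
for nm,q1,yaw,lean in(('rack',22,1,25),('cradle',-20,-5,30)):
  for sg in(1,-1):
    Tt=Rt.from_matrix(toolR(yaw,lean,sg)); print(nm,sg,Tt.as_euler('xyz',degrees=True).round(1))
    for e in(-10,-30,-45):
      for q60 in (-170,-20,20,165):
        f=lambda v:(fk(q1,e,*v)*C*Tt.inv()).as_rotvec()
        o=least_squares(f,[0,-40,q60]); 
        if o.cost<1e-8: print(e,o.x.round(0),end=' ')
      print()
E
```

```text
rack 1 [155.   0.  91.]
-10 [  10.  -57. -205.] -10 [  10.  -57. -205.] -10 [ 10. -57. 155.] -10 [ 10. -57. 155.] 
-30 [  14.  -37. -211.] -30 [  14.  -37. -211.] -30 [ 14. -37. 149.] -30 [ 14. -37. 149.] 
-45 [  23.  -23. -220.] -45 [ 23. -23. 140.] -45 [ 23. -23. 140.] -45 [ 23. -23. 140.] 
rack -1 [-155.    0.  -89.]
-10 [ 10. -57. -25.] -10 [ 10. -57. -25.] -10 [ 10. -57. -25.] -10 [ 10. -57. 335.] 
-30 [ 14. -37. -31.] -30 [ 14. -37. -31.] -30 [ 14. -37. -31.] -30 [ 14. -37. 329.] 
-45 [ 23. -23. -40.] -45 [ 23. -23. -40.] -45 [ 23. -23. -40.] -45 [ 23. -23. 320.] 
cradle 1 [150.   0.  85.]
-10 [ -10.  -51. -161.] -10 [ -10.  -51. -161.] -10 [-10. -51. 199.] -10 [-10. -51. 199.] 
-30 [ -14.  -32. -155.] -30 [ -14.  -32. -155.] -30 [-14. -32. 205.] -30 [-14. -32. 205.] 
-45 [ -26.  -17. -142.] -45 [ -26.  -17. -142.] -45 [-26. -17. 218.] -45 [-26. -17. 218.] 
cradle -1 [-150.    0.  -95.]
-10 [ -10.  -51. -341.] -10 [-10. -51.  19.] -10 [-10. -51.  19.] -10 [-10. -51.  19.] 
-30 [ -14.  -32. -335.] -30 [-14. -32.  25.] -30 [-14. -32.  25.] -30 [-14. -32.  25.] 
-45 [ -26.  -17. -322.] -45 [-26. -17.  38.] -45 [-26. -17.  38.] -45 [-26. -17.  38.]
```

```bash
python3 -m inch '0 0 0 0 0 -0.113 1;0 0 0 0 0 -0.113 1;0 0 0 0 0 -0.113 1;0 0 0 0 0 -0.113 1;0 0 0 0 0 -0.113 1;0 0 0 0 0 -0.113 1;0 0 0 0 0 -0.113 1;0 0 0 0 0 -0.113 1;0 0 0 0 0 -0.113 1;0 0 0 0 0 -0.113 1'; python3 -m inch '-.02 -.017 0 0 0 0 1;-.03 -.0255 0 0 0 0 1;-.03 -.0255 0 0 0 0 1;-.03 -.0255 0 0 0 0 1;-.03 -.0255 0 0 0 0 1;-.03 -.0255 0 0 0 0 1;-.03 -.0255 0 0 0 0 1;-.03 -.0255 0 0 0 0 1;-.03 -.0255 0 0 0 0 1;-.03 -.0255 0 0 0 0 1;-.03 -.0255 0 0 0 0 1;-.03 -.0255 0 0 0 0 1;-.03 -.0255 0 0 0 0 1;0 0 0 0 0 0 1;0 0 0 0 0 0 1'
python3 - <<'E'
from h import *
s=r.get_state();print(s['joints'].round(1) if hasattr(s['joints'],'round') else s['joints'],s['tcp_pos'],s['eef_rot'])
import json
c=cam('wrist');cv2.imwrite('pics/w1.png',r.capture('wrist')[:,:,::-1])
np.savez('w1.npz',**c)
for t in("cradle","cradle_seat"):
    try: print(t,r.recognise(t,'wrist'))
    except Exception as e: print(e)
E
```

```text
time_s: 2.18
tcp_pos: [0.2886, -0.6102, 0.2265]
eef_rot: [180.0, 0.0, -89.6]
contact_force: [-0.7, -0.3, 0.3]
gripper_width: 0.0875
time_s: 3.43
tcp_pos: [0.6125, -0.2278, 0.2261]
eef_rot: [180.0, 0.0, -89.8]
contact_force: [-0.9, -0.4, -0.1]
gripper_width: 0.0877
[ -3.3  18.6  -2.3  -0.  -69.2   3.6] [ 0.6124516  -0.22781909  0.22606055] [ 1.79969773e+02  6.29981186e-03 -8.97571708e+01]
cradle [{'xy': [305.3, 178.3], 'p': 0.94}, {'xy': [448.9, 19.0], 'p': 0.24}]
cradle_seat [{'xy': [303.6, 176.0], 'p': 0.9}, {'xy': [447.7, 373.8], 'p': 0.36}]
```

View pics/w1.png

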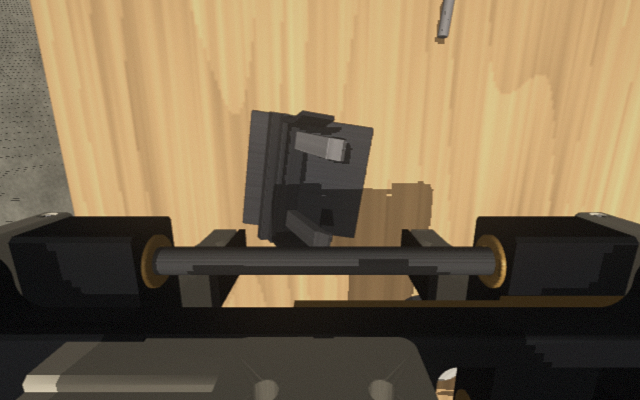

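```bash
python3 -m inch '-.03 -.005 0.01 0 0 0 1;-.03 -.005 0.01 0 0 0 1;-.02 -.005 0 0 0 0 1;0 0 0 0 0 0 1;0 0 0 0 0 0 1'
python3 - <<'E'
from h import *
c=cam('wrist');im=r.capture('wrist')[:,:,::-1];cv2.imwrite('pics/w2.png',im)
np.savez('w2.npz',**c)
cv2.imwrite('pics/w2c.png',cv2.resize(im[40:240,180:440],(780,600),interpolation=cv2.INTER_CUBIC))
im=cv2.imread('pics/w1.png');cv2.imwrite('pics/w1c.png',cv2.resize(im[80:280,200:460],(780,600),interpolation=cv2.INTER_CUBIC))
E
```

```text
time_s: 4.0
tcp_pos: [0.6258, -0.15, 0.2069]
eef_rot: [-180.0, -0.0, -89.9]
contact_force: [-0.5, -1.2, -0.0]
gripper_width: 0.0873
```

View pics/w2c.png

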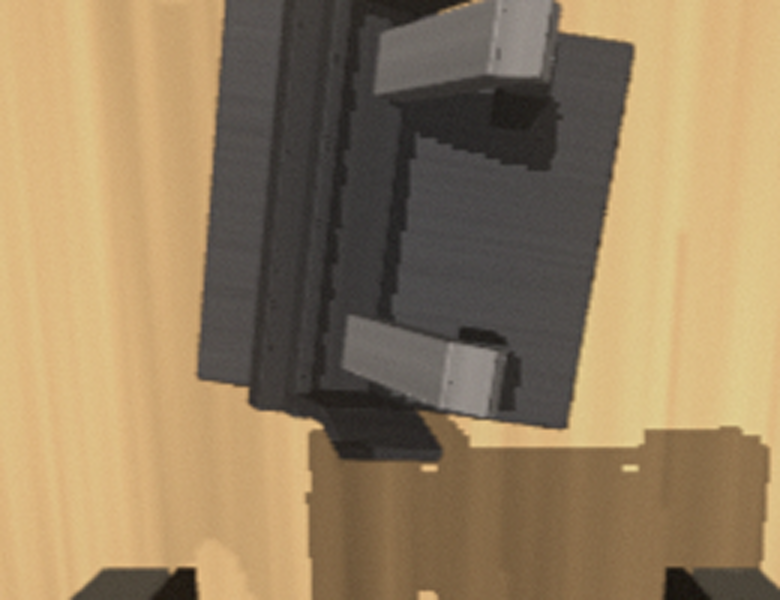

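View pics/w1c.png

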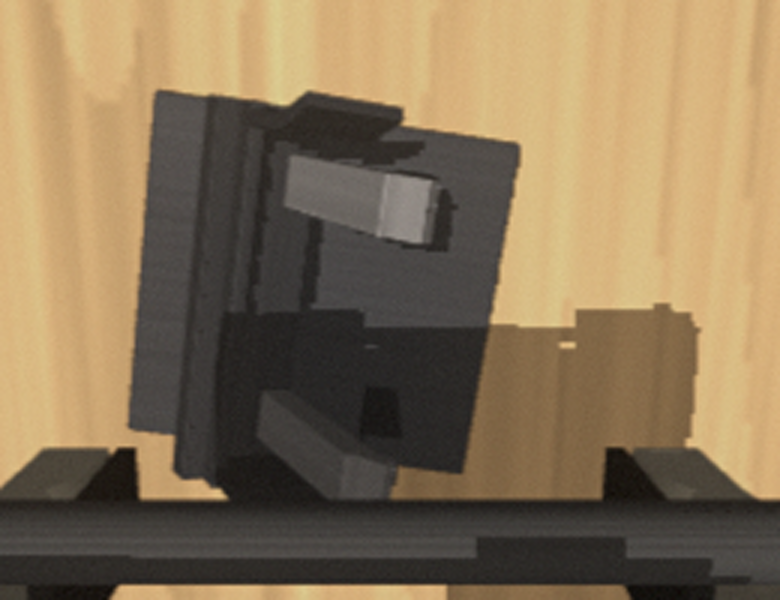

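```bash
cat > fitc.py <<'E'
from h import *
from scipy.optimize import least_squares
def ld(n): return dict(np.load(n))
def fit(obs,lean,x0,extra=0):
    # obs: list of (cam,[(u,v)],[(x,y,z)])
    def f(v):
        R,o=seatframe(v[0],v[1],v[2],lean);o=o+[0,0,v[3]] if extra else o
        return np.concatenate([(proj(c,np.array(P)@R.T+o)-np.array(U)).ravel() for c,U,P in obs])
    s=least_squares(f,x0,loss='soft_l1');return s.x,f(s.x)
E
python3 - <<'E'
from fitc import *
k=lambda X,Y,ou,ov:((X+.5)/3-.5+ou,(Y+.5)/3-.5+ov)
A=[((345,316),(0,.036,0)),((342,370),(0,.056,0)),((447,342),(0,.036,.068)),((440,408),(0,.056,.068)),((378,38),(0,-.056,0)),((375,95),(0,-.036,0)),((500,0),(0,-.056,.068)),((490,78),(0,-.036,.068))]
B=[((287,155),(0,-.056,0)),((285,207),(0,-.036,0)),((388,172),(0,-.056,.068)),((378,236),(0,-.036,.068)),((258,390),(0,.036,0)),((345,455),(0,.036,.068))]
w2=ld('w2.npz');w1=ld('w1.npz')
oa=(w2,[k(*a[0],180,40) for a in A],[a[1] for a in A]);ob=(w1,[k(*a[0],200,80) for a in B],[a[1] for a in B])
for o in([oa],[ob],[oa,ob]):
    for ex in(0,1):
        x,e=fit(o,30,[.64,-.23,-5]+[0]*ex,ex);print(x.round(4));print(e.reshape(-1,2).round(1).tolist())
E
```

```text
[ 0.6502 -0.2323 -8.1541]
[[1.4, -0.5], [0.1, 0.3], [0.2, 0.5], [-0.8, 1.0], [1.7, -1.8], [0.1, 0.8], [-0.4, -0.9], [-1.0, 0.0]]
[ 6.5020e-01 -2.3240e-01 -8.1196e+00 -1.5000e-03]
[[1.5, -0.6], [0.3, 0.0], [0.1, 0.2], [-0.8, 0.6], [1.8, -1.5], [0.2, 1.0], [-0.6, -0.5], [-1.2, 0.3]]
[ 0.6503 -0.2329 -8.2446]
[[1.7, -0.5], [0.2, 0.2], [-0.7, 0.3], [-0.6, 0.5], [1.6, 0.1], [-0.4, -0.8]]
[ 6.5020e-01 -2.3340e-01 -8.3015e+00  3.7000e-03]
[[1.6, -0.9], [-0.0, -0.0], [-0.5, -0.1], [-0.5, 0.4], [1.2, 0.5], [-0.5, 0.0]]
[ 0.6502 -0.2325 -8.1753]
[[1.4, -0.6], [0.1, 0.1], [0.1, 0.2], [-0.9, 0.8], [1.7, -2.0], [0.1, 0.6], [-0.4, -1.1], [-1.0, -0.2], [1.7, -0.2], [0.2, 0.5], [-0.8, 0.6], [-0.6, 0.8], [1.6, 0.3], [-0.3, -0.5]]
[ 6.5020e-01 -2.3250e-01 -8.1655e+00 -6.0000e-04]
[[1.4, -0.7], [0.1, 0.0], [0.1, 0.2], [-0.9, 0.7], [1.8, -1.8], [0.1, 0.8], [-0.5, -0.9], [-1.1, -0.1], [1.8, -0.2], [0.2, 0.4], [-0.8, 0.5], [-0.7, 0.7], [1.7, 0.2], [-0.3, -0.7]]
```

```bash
python3 -m inch '-.03 .0075 -.0025 0 0 0 1;-.03 .0075 -.0025 0 0 0 1;-.03 .0075 -.0025 0 0 0 1;-.03 .0075 -.0025 0 0 0 1;-.03 .0075 -.0025 0 0 0 1;-.03 .0075 -.0025 0 0 0 1;-.03 .0075 -.0025 0 0 0 1;-.03 .0075 -.0025 0 0 0 1;-.03 .0075 -.0025 0 0 0 1;-.03 .0075 -.0025 0 0 0 1;0 0 0 0 0 -.12 1;0 0 0 0 0 -.12 1;0 0 0 0 0 -.12 1;0 0 0 0 0 -.12 1;0 0 0 0 0 -.12 1;0 0 0 0 0 -.12 1'; python3 -m inch '0 0 0 0 0 -.122 1;0 0 0 0 0 -.122 1;0 0 0 0 0 -.122 1;0 0 0 0 0 -.122 1;0 0 0 0 0 -.122 1;0 0 0 0 0 -.122 1;0 0 0 0 0 -.122 1;0 0 0 0 0 -.122 1;0 0 0 0 0 -.122 1;0 0 0 0 0 -.122 1;0 0 0 0 0 -.122 1;0 0 0 0 0 -.122 1;0 0 0 0 0 -.122 1;0 0 0 0 0 -.122 1;0 0 0 0 0 -.122 1;0 0 0 0 0 -.122 1;0 0 0 0 0 -.122 1;0 0 0 0 0 -.122 1;0 0 0 0 0 -.122 1;0 0 0 0 0 -.122 1'
python3 -m inch '0 0 0 0 0 0 1;0 0 0 0 0 0 1'
python3 - <<'E'
from h import *
c=cam('wrist');im=r.capture('wrist')[:,:,::-1];cv2.imwrite('pics/w3.png',im)
np.savez('w3.npz',**c);print(np.round(r.get_state()['joints'],1))
for t in('plate','plate_tab','rack'): print(t,r.recognise(t,'wrist'))
E
```

```text
time_s: 5.38
tcp_pos: [0.5512, 0.1485, 0.232]
eef_rot: [-180.0, -0.0, -48.5]
contact_force: [-1.4, 0.3, -0.2]
gripper_width: 0.0882
time_s: 7.05
tcp_pos: [0.5512, 0.1485, 0.232]
eef_rot: [180.0, -0.0, 91.3]
contact_force: [0.4, 0.3, -1.3]
gripper_width: 0.0875
time_s: 7.22
tcp_pos: [0.5511, 0.1489, 0.2319]
eef_rot: [180.0, -0.0, 90.8]
contact_force: [0.6, -0.1, 0.6]
gripper_width: 0.0877
[ 34.8  10.6 -12.3   0.  -67.1 146. ]
plate [{'xy': [334.6, 95.1], 'p': 0.94}, {'xy': [359.2, 113.6], 'p': 0.67}, {'xy': [493.2, 117.0], 'p': 0.62}]
plate_tab [{'xy': [337.0, 94.0], 'p': 0.91}, {'xy': [492.1, 117.6], 'p': 0.63}]
rack []
```

View pics/w3.png

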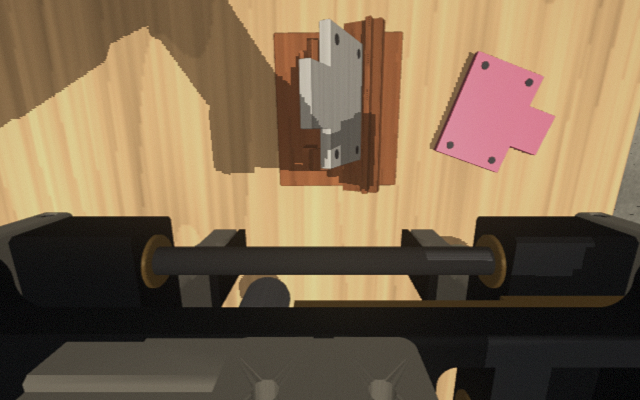

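```bash
python3 - <<'E'
import cv2
im=cv2.imread('pics/w3.png');cv2.imwrite('pics/w3c.png',cv2.resize(im[10:202,250:440],(760,768-168),interpolation=cv2.INTER_CUBIC) if 0 else cv2.resize(im[10:160,270:430],(640,600),interpolation=cv2.INTER_CUBIC))
cv2.imwrite('pics/w3d.png',cv2.resize(im[80:200,270:430],(800,600),interpolation=cv2.INTER_CUBIC))
E
```

```text
(no output)
```

View pics/w3c.png

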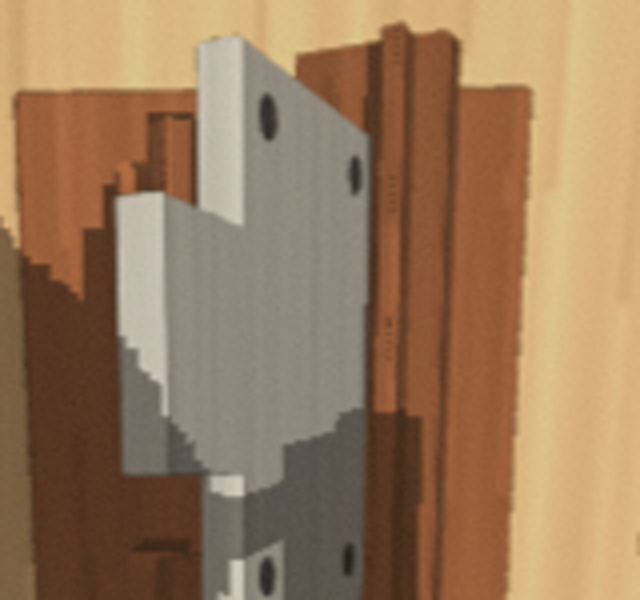

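View pics/w3d.png

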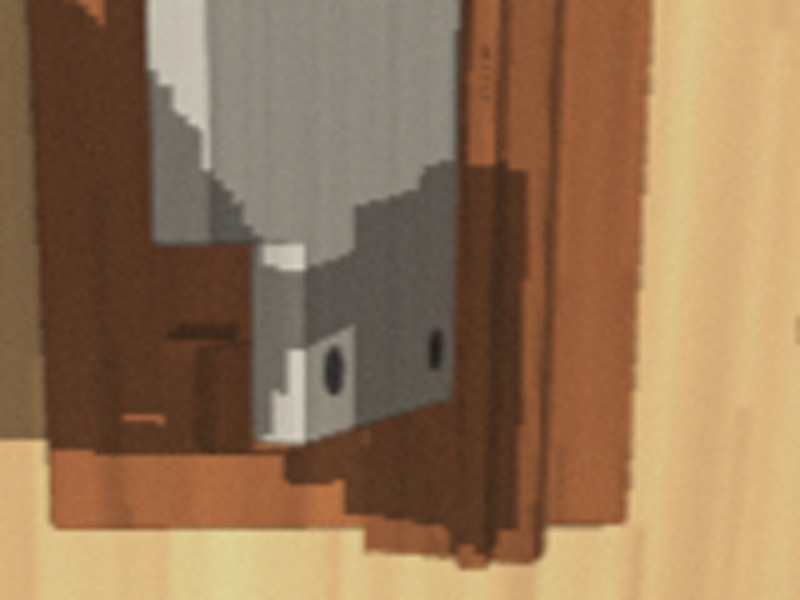

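```bash
cat > fitp.py <<'E'
from fitc import *
w3=ld('w3.npz')
c=lambda X,Y:(270+(X+.5)/4-.5,10+(Y+.5)/4-.5)
d=lambda X,Y:(270+(X+.5)/5-.5,80+(Y+.5)/5-.5)
O=[(c(244,38),(5,60,85)),(c(198,45),(-5,60,85)),(c(165,193),(5,25,120)),(c(117,197),(-5,25,120)),(c(244,225),(5,25,85)),(d(153,242),(-5,-25,120)),(d(210,242),(5,-25,120)),(d(305,441),(5,-60,85)),(d(255,441),(-5,-60,85)),(d(304,245),(5,-25,85))]
U=np.array([o[0] for o in O]);P=np.array([o[1] for o in O])/1e3
def f(v,z=None,lean=None):
    R,_=seatframe(0,0,v[2],25 if len(v)<4 else v[3]);o=np.array([v[0],v[1],.045+.005*np.sin(np.radians(25)) if len(v)<5 else v[4]])
    return (proj(w3,P@R.T+o)-U).ravel()
if __name__=='__main__':
  for x0 in([.57,.23,1],[.57,.23,1,25],[.57,.23,1,25,.047]):
    s=least_squares(f,x0,loss='soft_l1');print(s.x.round(4),f(s.x).reshape(-1,2).round(1).tolist())
  x=least_squares(f,[.57,.23,1]).x
  R,_=seatframe(0,0,x[2],25);o=np.array([x[0],x[1],.0471]);tab=o+.12*R[:,2];print('tab',tab)
  for n,u in(('top',None),('scene',None)):
    cc=cam(n);print(n,proj(cc,[tab,o+R@[.005,.06,.085],o+R@[.005,-.06,.085]]).round(1).tolist())
  # rack: lip outer etc not used
E
python3 fitp.py
```

```text
[0.5882 0.2388 1.1203] [[-0.1, -0.9], [0.0, -0.8], [0.1, -0.8], [-0.1, -0.4], [-0.1, 0.0], [0.2, 0.9], [0.4, 0.8], [-0.2, 1.2], [-0.3, 0.7], [0.0, -0.0]]
[ 0.59    0.239   1.1309 26.1258] [[0.2, -0.8], [0.4, -0.6], [-0.4, -0.6], [-0.4, -0.2], [0.1, 0.0], [-0.1, 0.7], [-0.1, 0.7], [0.1, 1.0], [0.0, 0.4], [0.3, -0.2]]
[ 0.5894  0.2393  1.1252 25.7727  0.0443] [[-0.1, -0.1], [0.3, 0.1], [-0.2, -0.3], [-0.1, 0.1], [-0.1, 0.2], [0.2, 0.3], [0.1, 0.2], [-0.1, 0.3], [-0.1, -0.3], [0.1, -0.6]]
tab [0.53751929 0.23784193 0.15585693]
top [[209.4, 221.1], [188.6, 214.8], [235.6, 212.8]]
scene [[411.3, 183.1], [431.4, 194.7], [389.4, 194.8]]
```

```bash
python3 -m inch '0.03 0 0 -.109 0 0 .7;0.03 0 0 -.109 0 0 .7;0.029 0 0 -.109 0 0 .7;0 0 0 -.109 0 0 .7;0 0 0 0 0 0 .7;0 0 0 0 0 0 .7'
cat > rel.py <<'E'
from h import *
import sys
# args: x y z yaw lean sgn -> tool-frame delta to target
def go(p,yaw,lean,sg):
    s=r.get_state();T=Rt.from_euler('xyz',s['eef_rot'],degrees=True)
    Tt=Rt.from_matrix(toolR(yaw,lean,sg))
    print('t',s['time_s'],'tcp',np.round(s['tcp_pos'],4),'rot',np.round(s['eef_rot'],2),'q',np.round(s['joints'],1),'F',np.round(s['contact_force'],1),'w',round(s['gripper_width'],4))
    print('dtool',T.inv().apply(np.array(p)-s['tcp_pos']).round(4),'drot',(T.inv()*Tt).as_rotvec().round(4))
if __name__=='__main__':
    a=list(map(float,sys.argv[1:]));go(a[:3],*a[3:])
E
python3 rel.py .551 .238 .127 1.1 25 1
```

```text
time_s: 7.92
tcp_pos: [0.5482, 0.2315, 0.2298]
eef_rot: [156.6, 0.4, 90.9]
contact_force: [1.2, 0.1, 0.7]
gripper_width: 0.0617
t 7.9167 tcp [0.5482 0.2315 0.2298] rot [156.6    0.45  90.94] q [ 51.4   1.2 -38.6  29.6 -39.  108.2] F [1.2 0.1 0.7] w 0.0617
dtool [ 0.0073 -0.0381  0.0955] drot [-0.028   0.0083  0.0006]
```

```bash
python3 -m inch '.007 -.019 0 -.028 .008 0 .7;0 -.019 0 0 0 0 .7;0 0 0 0 0 0 .7;0 0 0 0 0 0 .7;0 0 .02 0 0 0 .7;0 0 .02 0 0 0 .7;0 0 0 0 0 0 .7;0 0 0 0 0 0 .7'
python3 rel.py .551 .238 .127 1.1 25 1
python3 - <<'E'
from h import *
c=cam('wrist');im=r.capture('wrist')[:,:,::-1];cv2.imwrite('pics/w4.png',im);np.savez('w4.npz',**c)
E
```

```text
time_s: 8.58
tcp_pos: [0.5345, 0.2398, 0.1802]
eef_rot: [154.9, -0.1, 90.9]
contact_force: [1.0, -0.1, 0.2]
gripper_width: 0.0617
t 8.5833 tcp [0.5345 0.2398 0.1802] rot [ 1.5489e+02 -1.2000e-01  9.0920e+01] q [ 51.1   2.5 -48.2  41.8 -29.2  94.6] F [ 1.  -0.1  0.2] w 0.0617
dtool [-0.0022 -0.0077  0.0552] drot [ 0.0019 -0.0006 -0.0038]
```

View pics/w4.png

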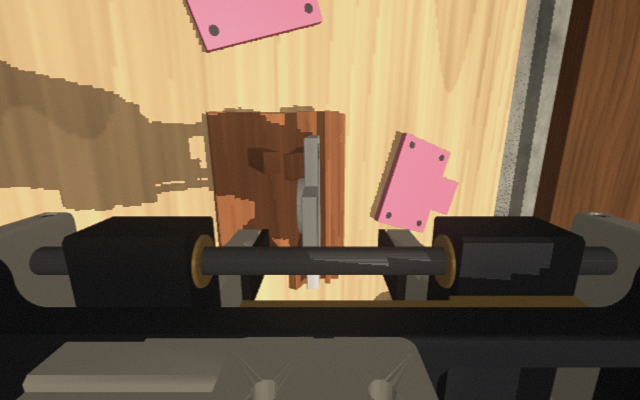

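```bash
python3 -m inch '-.002 -.0077 0.005 0 0 0 .7;0 0 .012 0 0 0 .7;0 0 .012 0 0 0 .7;0 0 0 0 0 0 .7;0 0 0 0 0 0 .7'
python3 rel.py .551 .238 .127 1.1 25 1
```

```text
time_s: 9.05
tcp_pos: [0.5393, 0.2382, 0.1516]
eef_rot: [154.8, -0.2, 91.0]
contact_force: [-0.8, -0.5, -0.3]
gripper_width: 0.0613
t 9.05 tcp [0.5393 0.2382 0.1516] rot [154.81  -0.17  90.99] q [ 47.7   4.6 -51.8  50.3 -23.6  88.2] F [-0.8 -0.5 -0.3] w 0.0613
dtool [-0.0005  0.0001  0.0272] drot [ 0.0032 -0.002  -0.0029]
```

```bash
python3 -m inch '0 0 .01 0 0 0 .7;0 0 .01 0 0 0 .7;0 0 .0065 0 0 0 .7;0 0 0 0 0 0 .7;0 0 0 0 0 0 .7'
python3 rel.py .551 .238 .127 1.1 25 1
python3 - <<'E'
from h import *
c=cam('wrist');im=r.capture('wrist')[:,:,::-1];cv2.imwrite('pics/w5.png',im);np.savez('w5.npz',**c)
cv2.imwrite('pics/w5c.png',cv2.resize(im[60:310,200:440],(720,600)))
E
```

```text
time_s: 9.47
tcp_pos: [0.5506, 0.2385, 0.1278]
eef_rot: [154.8, -0.2, 91.0]
contact_force: [-0.2, 0.6, 0.1]
gripper_width: 0.0617
t 9.4667 tcp [0.5506 0.2385 0.1278] rot [154.78  -0.18  91.  ] q [ 42.7   7.2 -54.1  61.4 -18.7  81. ] F [-0.2  0.6  0.1] w 0.0617
dtool [-0.0005  0.      0.0009] drot [ 0.0038 -0.0022 -0.0029]
```

View pics/w5c.png

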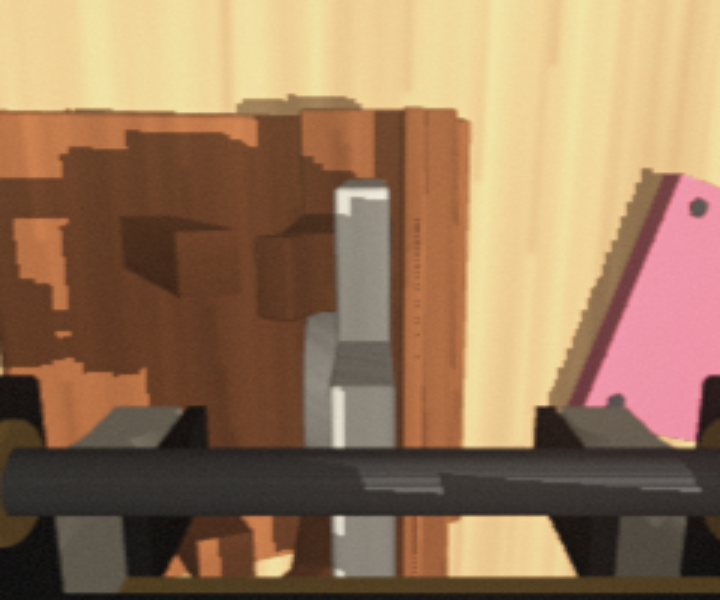

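```bash
python3 -m inch '0 0 0 0 0 0 0.3;0 0 0 0 0 0 0.05;0 0 0 0 0 0 0;0 0 0 0 0 0 0;0 0 0 0 0 0 0;0 0 0 0 0 0 0;0 0 0 0 0 0 0;0 0 0 0 0 0 0' 40;python3 rel.py .551 .238 .127 1.1 25 1
```

```text
time_s: 10.18
tcp_pos: [0.5498, 0.2387, 0.1265]
eef_rot: [154.9, -0.2, 91.1]
contact_force: [-1.4, 0.2, -0.2]
gripper_width: 0.0135
t 10.1833 tcp [0.5498 0.2387 0.1265] rot [154.87  -0.17  91.06] q [ 42.7   7.2 -54.2  61.5 -18.6  80.9] F [-1.4  0.2 -0.2] w 0.0135
dtool [-0.0007  0.0012  0.0001] drot [ 0.0023 -0.0024 -0.002 ]
```

```bash
python3 -m inch '0 0 0 0 0 0 0;0 0 0 0 0 0 0;0 0 0 0 0 0 0';python3 rel.py .551 .238 .127 1.1 25 1
```

```text
time_s: 10.43
tcp_pos: [0.55, 0.2387, 0.1266]
eef_rot: [154.9, -0.2, 91.1]
contact_force: [2.5, -0.1, -0.9]
gripper_width: 0.0096
t 10.4333 tcp [0.55   0.2387 0.1266] rot [154.86  -0.16  91.06] q [ 42.7   7.2 -54.2  61.6 -18.6  80.9] F [ 2.5 -0.1 -0.9] w 0.0096
dtool [-0.0007  0.0011  0.0001] drot [ 0.0025 -0.0023 -0.0019]
```

```bash
python3 -m inch '0 0 -.008 0 0 0 0;0 0 -.012 0 0 0 0;0 0 -.015 0 0 0 0;0 0 -.015 0 0 0 0;0 0 0 0 0 0 0';python3 rel.py .56 .238 .26 1.1 0 1
python3 - <<'E'
from h import *
im=r.capture('wrist')[:,:,::-1];cv2.imwrite('pics/w6.png',im)
a=r.capture('scene')[:,:,::-1];a=cv2.resize(a[120:320,340:540],(400,400))
cv2.imwrite('pics/w6c.png',np.hstack([cv2.resize(im[60:310,200:440],(384,400)),a]))
E
```

```text
time_s: 10.85
tcp_pos: [0.5286, 0.2393, 0.1741]
eef_rot: [154.8, -0.3, 91.1]
contact_force: [-0.5, 0.5, -2.0]
gripper_width: 0.01
t 10.85 tcp [0.5286 0.2393 0.1741] rot [154.76  -0.33  91.09] q [ 51.    2.2 -49.8  43.8 -27.8  92.5] F [-0.5  0.5 -2. ] w 0.01
dtool [-0.0014  0.065  -0.0644] drot [ 0.4405 -0.0056 -0.0014]
```

View pics/w6c.png

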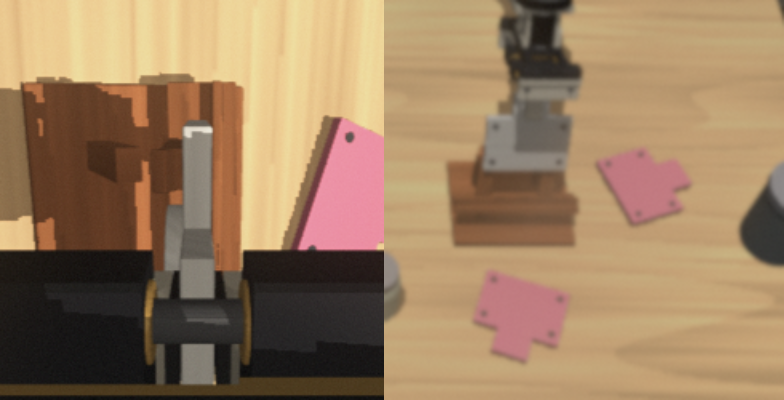

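```bash
python3 -m inch '0 .0127 -.0272 0 0 0 0;0 .0127 -.0272 0 0 0 0;0 .0127 -.0272 0 0 0 0;0 0 0 .11 0 0 0;0 0 0 .11 0 0 0;0 0 0 .11 0 0 0;0 0 0 .11 0 0 0;0 0 0 0 0 0 0;0 0 0 0 0 .06 0;0 0 0 0 0 .12 0;0 0 0 0 0 .12 0;0 0 0 0 0 .12 0;0 0 0 0 0 .12 0;0 0 0 0 0 .12 0;0 0 0 0 0 .12 0'; python3 rel.py .60 -.20 .28 -8.2 0 -1
```

```text
time_s: 12.2
tcp_pos: [0.5291, 0.2357, 0.26]
eef_rot: [179.7, -0.2, 45.8]
contact_force: [0.7, -0.1, -3.4]
gripper_width: 0.0099
t 12.2 tcp [0.5291 0.2357 0.26  ] rot [179.65  -0.23  45.8 ] q [ 43.6  10.2  -9.2   0.4 -70.4  92.1] F [ 0.7 -0.1 -3.4] w 0.0099
dtool [-0.2629  0.3547 -0.0189] drot [-2.5000e-03 -9.2000e-03  2.5133e+00]
```

```bash
python3 -m inch '0 0 0 0 0 .12 0;0 0 0 0 0 .12 0;0 0 0 0 0 .12 0;0 0 0 0 0 .12 0;0 0 0 0 0 .12 0;0 0 0 0 0 .12 0;0 0 0 0 0 .12 0;0 0 0 0 0 .12 0;0 0 0 0 0 .12 0;0 0 0 0 0 .12 0;0 0 0 0 0 .12 0;0 0 0 0 0 .12 0;0 0 0 0 0 .12 0;0 0 0 0 0 .12 0;0 0 0 0 0 .12 0;0 0 0 0 0 .12 0;0 0 0 0 0 .12 0;0 0 0 0 0 .12 0;0 0 0 0 0 .12 0;0 0 0 0 0 .06 0'; python3 rel.py .60 -.20 .28 -8.2 0 -1
```

```text
time_s: 13.87
tcp_pos: [0.5291, 0.2357, 0.26]
eef_rot: [-179.6, -0.1, -88.3]
contact_force: [-0.5, 0.0, -3.5]
gripper_width: 0.01
t 13.8667 tcp [0.5291 0.2357 0.26  ] rot [-1.796e+02 -9.000e-02 -8.831e+01] q [ 43.6  10.2  -9.2   0.4 -70.4 -42. ] F [-0.5  0.  -3.5] w 0.01
dtool [ 0.4376 -0.0582 -0.0189] drot [-0.0072 -0.0009  0.1726]
```

```bash
python3 -m inch '.02 -.001 0 0 0 0 0;.0325 -.001 0 0 0 0 0;.0325 -.001 0 0 0 0 0;.0325 -.001 0 0 0 0 0;.0325 -.001 0 0 0 0 0;.0325 -.001 0 0 0 0 0;.0325 -.001 0 0 0 0 0;.0325 -.001 0 0 0 0 0;.0325 -.001 0 0 0 0 0;.0325 -.001 0 0 0 0 0;.0325 -.001 0 0 0 0 0;.0325 -.001 0 0 0 0 0;.0325 -.001 0 0 0 0 0;.0325 -.001 0 0 0 0 0;.012 -.001 0 0 0 .086 0;0 0 0 0 0 .086 0;0 0 0 0 0 0 0;0 0 0 0 0 0 0'
cat > crad.py <<'E'
from rel import *
X=[.6502,-.2325,-8.17]
def tgt(x,y,z):
    R,o=seatframe(*X,30);return o+R@[x,y,z]
if __name__=='__main__':
    a=list(map(float,sys.argv[1:4]));p=tgt(*[v/1e3 for v in a]);print('target',p.round(4));go(p,X[2],30,-1)
    s=r.get_state();R,o=seatframe(*X,30);print('tcp in seat mm',((s['tcp_pos']-o)@R*1e3).round(1))
E
python3 crad.py 7 0 195
```

```text
time_s: 15.37
tcp_pos: [0.5606, -0.2172, 0.2597]
eef_rot: [-179.7, 0.1, -97.6]
contact_force: [-0.0, 0.6, -2.0]
gripper_width: 0.0097
target [ 0.5597 -0.2195  0.2174]
t 15.3667 tcp [ 0.5606 -0.2172  0.2597] rot [-1.7972e+02  9.0000e-02 -9.7610e+01] q [ -2.6  12.4  -6.3  -0.1 -71.   -5. ] F [-0.   0.6 -2. ] w 0.0097
dtool [0.0024 0.0008 0.0423] drot [0.5188 0.004  0.0091]
tcp in seat mm [ 28.7   2.4 231.4]
```

Lean the tool 30°, then move down to hover.

```bash
python3 -m inch '0 0 0 .104 .001 .002 0;0 0 0 .104 .001 .002 0;0 0 0 .104 .001 .002 0;0 0 0 .104 .001 .002 0;0 0 0 .103 0 .001 0;0 0 0 0 0 0 0;0 0 0 0 0 0 0'; python3 crad.py 7 0 195
```

```text
time_s: 15.95
tcp_pos: [0.5578, -0.2157, 0.259]
eef_rot: [-150.1, -0.0, -98.0]
contact_force: [1.2, 0.2, -2.2]
gripper_width: 0.0098
target [ 0.5597 -0.2195  0.2174]
t 15.95 tcp [ 0.5578 -0.2157  0.259 ] rot [-1.5008e+02 -3.0000e-02 -9.8010e+01] q [  0.1  -4.  -34.6   8.1 -30.  -14.1] F [ 1.2  0.2 -2.2] w 0.0098
dtool [0.0035 0.0186 0.0373] drot [0.0014 0.0009 0.0028]
tcp in seat mm [ 25.7   3.5 232.3]
```

```bash
python3 -m inch '.0035 .0093 .0 0 0 .003 0;0 .0093 .01 0 0 0 0;0 0 .02 0 0 0 0;0 0 .02 0 0 0 0;0 0 .01 0 0 0 0;0 0 0 0 0 0 0;0 0 0 0 0 0 0'; python3 crad.py 7 0 170
python3 - <<'E'
from h import *
c=cam('wrist');im=r.capture('wrist')[:,:,::-1];cv2.imwrite('pics/w7.png',im);np.savez('w7.npz',**c)
cv2.imwrite('pics/w7c.png',cv2.resize(im[40:290,200:440],(576,600),interpolation=cv2.INTER_CUBIC))
for n in('top','scene'):
    a=r.capture(n)[:,:,::-1];cv2.imwrite(f'pics/{n}7.png',a)
E
```

```text
time_s: 16.53
tcp_pos: [0.5754, -0.2217, 0.1996]
eef_rot: [-150.0, 0.1, -98.3]
contact_force: [0.1, 0.5, -3.3]
gripper_width: 0.0096
target [ 0.5721 -0.2213  0.1957]
t 16.5333 tcp [ 0.5754 -0.2217  0.1996] rot [-1.4997e+02  1.1000e-01 -9.8290e+01] q [ -0.9   1.5 -38.8  10.4 -20.2 -16.2] F [ 0.1  0.5 -3.3] w 0.0096
dtool [0.0001 0.0049 0.0017] drot [-0.0004  0.0006 -0.0027]
tcp in seat mm [1.190e+01 1.000e-01 1.717e+02]
```

View pics/w7c.png

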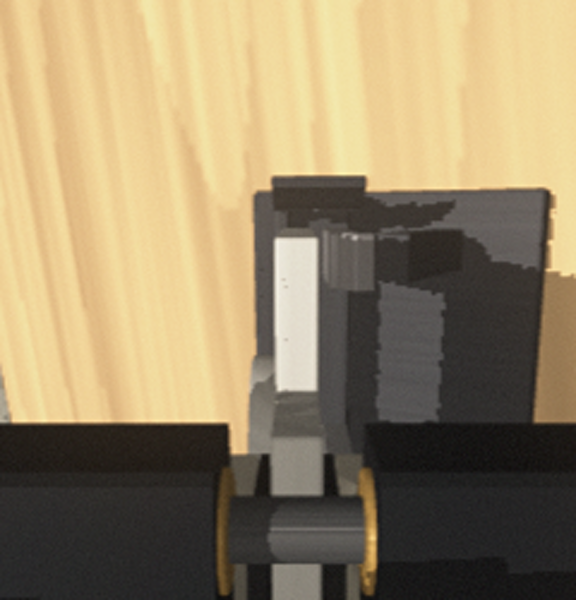

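View pics/scene7.png

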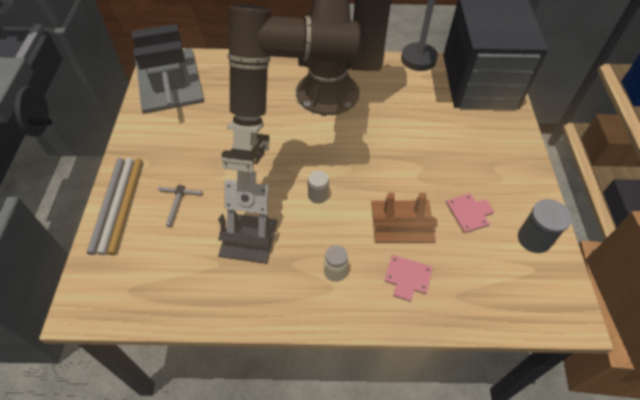

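```bash
python3 - <<'E'
from crad import *
from fitc import ld
c=ld('w7.npz');s=r.get_state();T=Rt.from_euler('xyz',s['eef_rot'],degrees=True).as_matrix();p=s['tcp_pos']
k=lambda U:np.c_[(U[:,0]-200+.5)*2.4-.5,(U[:,1]-40+.5)*2.4-.5].round(0).tolist()
# plate axes: x=-tool y, y=-? 
Px=-T[:,1];Pz=-T[:,2];Py=np.cross(Pz,Px);o=p+.0882*T[:,2]
f=lambda P:o+np.array(P)/1e3@np.c_[Px,Py,Pz].T
print('Py',Py.round(2))
print('plate corners',k(proj(c,f([(5,-60,85),(-5,-60,85),(5,-25,85),(-5,-25,85),(5,-25,120),(-5,-25,120)]))))
R,oo=seatframe(*X,30);g=lambda P:oo+np.array(P)/1e3@R.T
print('rail',k(proj(c,g([(0,-56,68),(0,-36,68),(0,-56,0),(0,-36,0)]))))
print('lip inner top',k(proj(c,g([(15,-63.5,10),(15,-20,10)]))),'cheek z33,52 inner',k(proj(c,g([(0,-63.5,33),(15,-63.5,33),(0,-63.5,52)]))))
E
python3 - <<'E'
import cv2
im=cv2.imread('pics/w7.png');cv2.imwrite('pics/w7d.png',cv2.resize(im[100:220,290:370],(533,800)[:2] if 0 else (400,600),interpolation=cv2.INTER_CUBIC))
E
```

```text
Py [0.14 0.99 0.  ]
plate corners [[272.0, 232.0], [318.0, 232.0], [273.0, 387.0], [317.0, 387.0], [268.0, 434.0], [323.0, 433.0]]
rail [[331.0, 234.0], [330.0, 290.0], [324.0, 229.0], [323.0, 273.0]]
lip inner top [[290.0, 212.0], [290.0, 311.0]] cheek z33,52 inner [[327.0, 212.0], [290.0, 212.0], [329.0, 212.0]]
```

View pics/w7d.png

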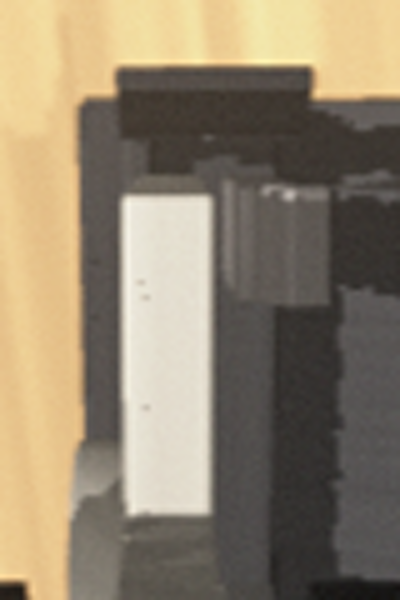

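```bash
python3 -m inch '.001 .0049 .01 0 0 -.003 0;0 0 .012 0 0 0 0;0 0 .012 0 0 0 0;0 0 .01 0 0 0 0;0 0 .006 0 0 0 0;0 0 0 0 0 0 0;0 0 0 0 0 0 0'; python3 crad.py 7 -1 100
python3 - <<'E'
from h import *
c=cam('wrist');im=r.capture('wrist')[:,:,::-1];cv2.imwrite('pics/w8.png',im);np.savez('w8.npz',**c)
cv2.imwrite('pics/w8c.png',cv2.resize(im[40:290,200:440],(576,600),interpolation=cv2.INTER_CUBIC))
E
```

```text
time_s: 17.27
tcp_pos: [0.5955, -0.2256, 0.1549]
eef_rot: [-149.9, 0.1, -98.2]
contact_force: [-0.1, -0.4, -3.0]
gripper_width: 0.01
target [ 0.6066 -0.2272  0.1351]
t 17.2667 tcp [ 0.5955 -0.2256  0.1549] rot [-1.4985e+02  6.0000e-02 -9.8180e+01] q [ -1.9   6.7 -42.   15.3 -11.8 -20.4] F [-0.1 -0.4 -3. ] w 0.01
dtool [0.0001 0.0002 0.0227] drot [-0.0026  0.0009 -0.0006]
tcp in seat mm [  7.2  -0.9 122.7]
```

View pics/w8c.png

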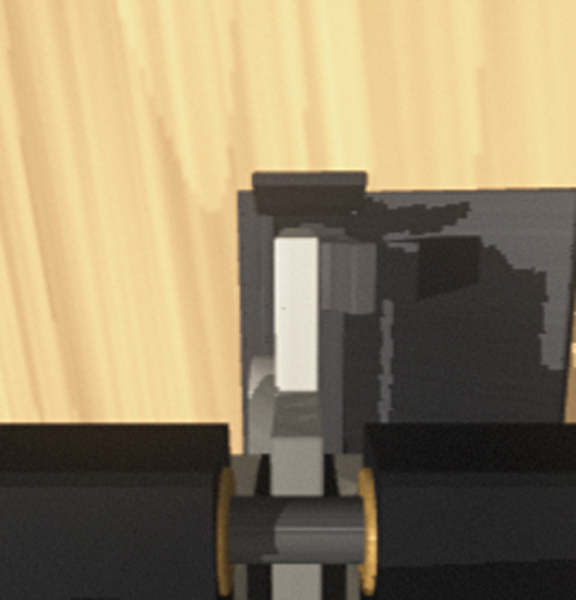

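```bash
python3 -m inch '0 0 .005 0 0 0 0;0 0 .006 0 0 0 0;0 0 .006 0 0 0 0;0 0 .004 0 0 0 0;0 0 0 0 0 0 0;0 0 0 0 0 0 0'; python3 crad.py 7 -1 92
```

```text
time_s: 17.82
tcp_pos: [0.6056, -0.227, 0.1357]
eef_rot: [-149.9, 0.1, -98.2]
contact_force: [1.2, -0.4, -4.1]
gripper_width: 0.01
target [ 0.6105 -0.2278  0.1282]
t 17.8167 tcp [ 0.6056 -0.227   0.1357] rot [-1.4992e+02  6.0000e-02 -9.8170e+01] q [ -2.9   9.1 -44.   20.8  -7.4 -25.2] F [ 1.2 -0.4 -4.1] w 0.01
dtool [ 0.0001 -0.0005  0.009 ] drot [-0.0014  0.0009 -0.0006]
tcp in seat mm [  6.5  -0.9 101. ]
```

```bash
python3 -m inch '0 0 .003 0 0 0 0;0 0 .003 0 0 0 0;0 0 .002 0 0 0 0;0 0 0 0 0 0 0;0 0 0 0 0 0 0'; python3 crad.py 7 -1 92
```

```text
time_s: 18.23
tcp_pos: [0.6097, -0.2277, 0.1294]
eef_rot: [-149.9, 0.1, -98.2]
contact_force: [-0.4, -0.1, -3.2]
gripper_width: 0.0096
target [ 0.6105 -0.2278  0.1282]
t 18.2333 tcp [ 0.6097 -0.2277  0.1294] rot [-1.4987e+02  6.0000e-02 -9.8180e+01] q [ -3.9   9.9 -45.9  26.6  -4.6 -30.2] F [-0.4 -0.1 -3.2] w 0.0096
dtool [-0.     -0.0001  0.0015] drot [-0.0023  0.0008 -0.0008]
tcp in seat mm [ 6.9 -1.  93.5]
```

```bash
python3 -m inch '0 0 .001 0 0 0 0;0 0 .001 0 0 0 0;0 0 0 0 0 0 0;0 0 0 0 0 0 0'; python3 crad.py 7 -1 90;  python3 -m inch '0 0 .001 0 0 0 0;0 0 0.0005 0 0 0 0;0 0 0 0 0 0 0;0 0 0 0 0 0 0'; python3 crad.py 7 -1 90
```

```text
time_s: 18.57
tcp_pos: [0.6108, -0.2279, 0.1278]
eef_rot: [-149.9, 0.1, -98.2]
contact_force: [0.4, 1.0, -2.7]
gripper_width: 0.01
target [ 0.6115 -0.228   0.1264]
t 18.5667 tcp [ 0.6108 -0.2279  0.1278] rot [-1.4987e+02  8.0000e-02 -9.8180e+01] q [ -4.6  10.  -46.8  29.4  -3.6 -32.5] F [ 0.4  1.  -2.7] w 0.01
dtool [-0.      0.0001  0.0015] drot [-0.0023  0.0011 -0.0008]
tcp in seat mm [ 7.  -1.  91.5]
time_s: 18.9
tcp_pos: [0.6116, -0.228, 0.1265]
eef_rot: [-149.9, 0.1, -98.2]
contact_force: [-0.1, 0.4, -3.0]
gripper_width: 0.0096
target [ 0.6115 -0.228   0.1264]
t 18.9 tcp [ 0.6116 -0.228   0.1265] rot [-1.499e+02  1.000e-01 -9.816e+01] q [ -4.9  10.2 -47.1  30.7  -3.1 -33.5] F [-0.1  0.4 -3. ] w 0.0096
dtool [-0.0001  0.0001  0.    ] drot [-0.0018  0.0017 -0.0007]
tcp in seat mm [ 7.1 -1.1 90. ]
```

```bash
python3 -m inch '0 0 .0007 0 0 0 0;0 0 0.0005 0 0 0 0;0 0 0 0 0 0 0;0 0 0 0 0 0 0'; python3 crad.py 7 -1 88;  python3 -m inch '0 0 .0007 0 0 0 0;0 0 0.0003 0 0 0 0;0 0 0 0 0 0 0;0 0 0 0 0 0 0'; python3 crad.py 7 -1 88
```

```text
time_s: 19.23
tcp_pos: [0.6122, -0.2282, 0.1256]
eef_rot: [-149.9, 0.1, -98.1]
contact_force: [-1.3, -0.2, -2.9]
gripper_width: 0.01
target [ 0.6125 -0.2281  0.1247]
t 19.2333 tcp [ 0.6122 -0.2282  0.1256] rot [-1.4992e+02  1.3000e-01 -9.8150e+01] q [ -5.   10.3 -47.2  31.2  -2.8 -33.9] F [-1.3 -0.2 -2.9] w 0.01
dtool [-0.0002  0.0002  0.0009] drot [-0.0014  0.0021 -0.0007]
tcp in seat mm [ 7.2 -1.2 88.9]
time_s: 19.57
tcp_pos: [0.6128, -0.2284, 0.1249]
eef_rot: [-149.9, 0.1, -98.1]
contact_force: [0.5, -0.6, -4.2]
gripper_width: 0.0095
target [ 0.6125 -0.2281  0.1247]
t 19.5667 tcp [ 0.6128 -0.2284  0.1249] rot [-1.4993e+02  1.4000e-01 -9.8140e+01] q [ -5.1  10.5 -47.2  31.3  -2.7 -34. ] F [ 0.5 -0.6 -4.2] w 0.0095
dtool [-0.0002  0.0004  0.    ] drot [-0.0013  0.0025 -0.0007]
tcp in seat mm [ 7.4 -1.2 88. ]
```

```bash
python3 -m inch '0 0 .0007 0 0 0 0;0 0 0.0005 0 0 0 0;0 0 0 0 0 0 0;0 0 0 0 0 0 0'; python3 crad.py 7 -1 86;  python3 -m inch '0 0 .0007 0 0 0 0;0 0 0.0005 0 0 0 0;0 0 0 0 0 0 0;0 0 0 0 0 0 0'; python3 crad.py 7 -1 86
python3 - <<'E'
from h import *
im=r.capture('wrist')[:,:,::-1];cv2.imwrite('pics/w9.png',im)
a=r.capture('scene')[:,:,::-1];b=r.capture('top')[:,:,::-1]
cv2.imwrite('pics/w9c.png',np.hstack([cv2.resize(im[40:290,200:440],(384,400),interpolation=cv2.INTER_CUBIC),cv2.resize(a[170:290,190:310],(400,400),interpolation=cv2.INTER_CUBIC)]))
E
```

```text
time_s: 19.9
tcp_pos: [0.6132, -0.2285, 0.1247]
eef_rot: [-149.9, 0.2, -98.1]
contact_force: [-6.8, 4.7, 4.6]
gripper_width: 0.0098
target [ 0.6135 -0.2282  0.123 ]
t 19.9 tcp [ 0.6132 -0.2285  0.1247] rot [-149.9     0.16  -98.11] q [ -5.1  10.5 -47.2  31.3  -2.6 -34. ] F [-6.8  4.7  4.6] w 0.0098
dtool [-0.0003  0.0006  0.0016] drot [-0.0017  0.0029 -0.0006]
tcp in seat mm [ 7.6 -1.3 87.6]
time_s: 20.23
tcp_pos: [0.6134, -0.2285, 0.1248]
eef_rot: [-149.9, 0.2, -98.1]
contact_force: [-16.7, 9.0, 17.3]
gripper_width: 0.01
target [ 0.6135 -0.2282  0.123 ]
t 20.2333 tcp [ 0.6134 -0.2285  0.1248] rot [-149.86    0.18  -98.09] q [ -5.1  10.5 -47.1  31.2  -2.6 -33.8] F [-16.7   9.   17.3] w 0.01
dtool [-0.0003  0.0009  0.0016] drot [-0.0025  0.0033 -0.0003]
tcp in seat mm [ 7.9 -1.3 87.6]
```

View pics/w9c.png

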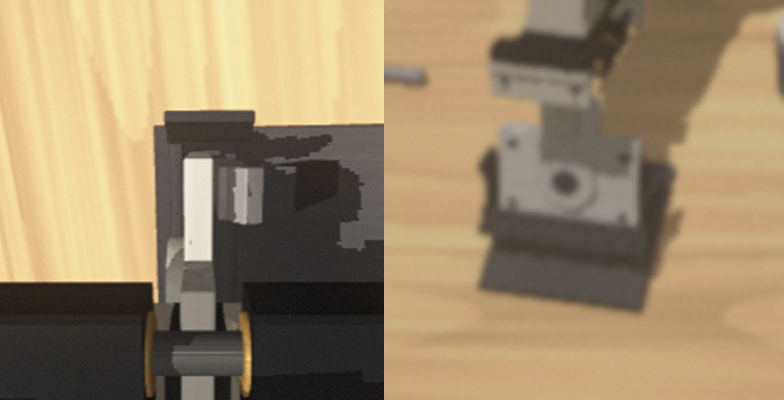

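```bash
python3 -m inch '0 0 -.0006 0 0 0 0;0 .0008 -.0005 0 0 0 0;0 .0008 0 0 0 0 0;0 .0005 0 0 0 0 0;0 0 0 0 0 0 0;0 0 0 0 0 0 0'; python3 crad.py 5 -1 86
```

```text
time_s: 20.88
tcp_pos: [0.6127, -0.2285, 0.1244]
eef_rot: [-149.8, 0.2, -98.1]
contact_force: [-4.2, 2.7, 7.5]
gripper_width: 0.0097
target [ 0.6118 -0.228   0.122 ]
t 20.8833 tcp [ 0.6127 -0.2285  0.1244] rot [-149.85    0.22  -98.08] q [ -5.5  10.5 -47.7  32.8  -2.  -35.1] F [-4.2  2.7  7.5] w 0.0097
dtool [-0.0003  0.0021  0.0016] drot [-0.0026  0.0041 -0.0005]
tcp in seat mm [ 7.  -1.4 87.6]
```

```bash
python3 -m inch '0 0 0 0 0 0 0.12;0 0 0 0 0 0 .13;0 0 0 0 0 0 .15;0 0 0 0 0 0 .17;0 0 0 0 0 0 .2;0 0 0 0 0 0 .25;0 0 0 0 0 0 .3;0 0 0 0 0 0 .35;0 0 0 0 0 0 .4;0 0 0 0 0 0 .4' 5; python3 crad.py 5 -1 86
python3 - <<'E'
from h import *
c=cam('wrist');im=r.capture('wrist')[:,:,::-1];cv2.imwrite('pics/w10.png',im);np.savez('w10.npz',**c)
a=r.capture('scene')[:,:,::-1]
cv2.imwrite('pics/w10c.png',np.hstack([cv2.resize(im[40:290,200:440],(384,400),interpolation=cv2.INTER_CUBIC),cv2.resize(a[170:290,190:310],(400,400),interpolation=cv2.INTER_CUBIC)]))
E
```

```text
time_s: 21.72
tcp_pos: [0.6116, -0.2286, 0.1233]
eef_rot: [-150.0, 0.2, -98.1]
contact_force: [-0.2, -0.3, -0.1]
gripper_width: 0.0343
target [ 0.6118 -0.228   0.122 ]
t 21.7167 tcp [ 0.6116 -0.2286  0.1233] rot [-149.98    0.21  -98.1 ] q [ -5.6  10.5 -47.8  32.9  -2.  -35.2] F [-0.2 -0.3 -0.1] w 0.0343
dtool [-0.0006  0.0006  0.0011] drot [-0.0004  0.0037 -0.0008]
tcp in seat mm [ 5.6 -1.6 87.1]
```

View pics/w10c.png

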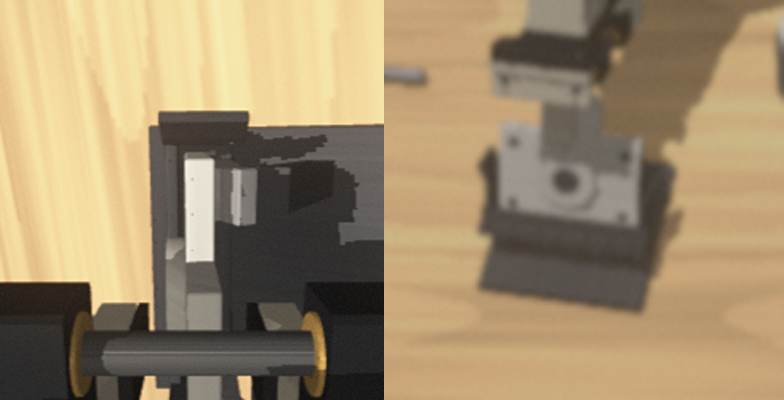

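```bash
python3 -m inch '0 0 -.002 0 0 0 .4;0 0 -.003 0 0 0 .4;0 0 -.004 0 0 0 .4;0 0 -.005 0 0 0 .4;0 0 -.006 0 0 0 .4;0 0 -.008 0 0 0 .4;0 0 -.012 0 0 0 .4;0 0 -.015 0 0 0 .4;0 0 -.015 0 0 0 .4;0 0 -.015 0 0 0 .4;0 0 0 0 0 0 .4;0 0 0 0 0 0 .4'; python3 crad.py 5 -1 170
python3 - <<'E'
from h import *
c=cam('wrist');im=r.capture('wrist')[:,:,::-1];cv2.imwrite('pics/w11.png',im);np.savez('w11.npz',**c)
a=r.capture('scene')[:,:,::-1];cv2.imwrite('pics/s11.png',a)
cv2.imwrite('pics/w11c.png',np.hstack([cv2.resize(im[40:290,200:440],(384,400),interpolation=cv2.INTER_CUBIC),cv2.resize(a[170:290,190:310],(400,400),interpolation=cv2.INTER_CUBIC)]))
E
```

```text
time_s: 22.82
tcp_pos: [0.5762, -0.2195, 0.1776]
eef_rot: [-147.8, -1.5, -99.1]
contact_force: [0.2, -0.1, 0.4]
gripper_width: 0.0353
target [ 0.5702 -0.222   0.1947]
t 22.8167 tcp [ 0.5762 -0.2195  0.1776] rot [-147.78   -1.55  -99.12] q [ -6.6   1.9 -53.3  45.5  -3.7 -46.7] F [ 0.2 -0.1  0.4] w 0.0353
dtool [ 0.0039 -0.0045 -0.0173] drot [-0.0386 -0.0316 -0.0002]
tcp in seat mm [  1.2   2.4 152.4]
```

View pics/w11c.png

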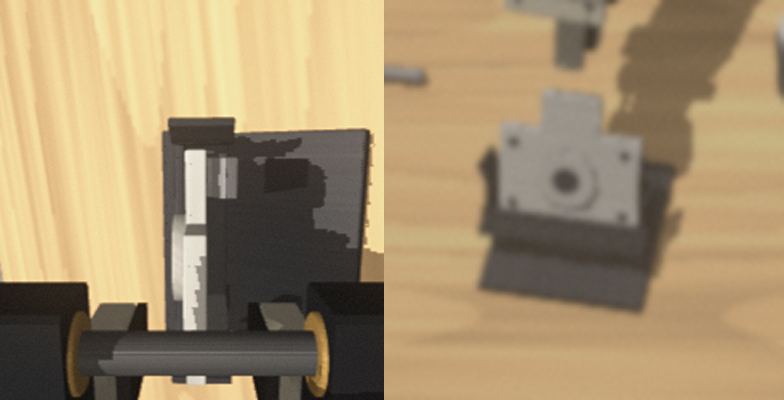

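```bash
python3 -m inch '0 -.01 -.0173 0 0 0 .4;0 -.015 -.026 0 0 0 .4;0 -.015 -.026 -.05 0 0 .4;-.01 -.01 -.01 -.1 0 0 .4;-.02 0 0 -.1 0 0 .4;-.02 0 0 -.1 0 0 .4;-.01 0 0 -.1 0 0 .4;0 0 0 0 0 0 .4;0 0 0 0 0 0 .4'; python3 crad.py 5 -1 170
python3 - <<'E'
from h import *
c=cam('wrist');im=r.capture('wrist')[:,:,::-1];cv2.imwrite('pics/w12.png',im);np.savez('w12.npz',**c)
E
```

```text
time_s: 23.67
tcp_pos: [0.59, -0.1678, 0.2546]
eef_rot: [-172.6, -2.4, -99.7]
contact_force: [-1.1, -0.1, -0.2]
gripper_width: 0.0353
target [ 0.5702 -0.222   0.1947]
t 23.6667 tcp [ 0.59   -0.1678  0.2546] rot [-172.62   -2.41  -99.65] q [  5.    9.2 -13.4   4.8 -60.9 -16.6] F [-1.1 -0.1 -0.2] w 0.0353
dtool [0.0542 0.0183 0.0604] drot [ 0.3953 -0.0485 -0.0111]
tcp in seat mm [ 45.2  55.5 215.9]
```

View pics/w12.png

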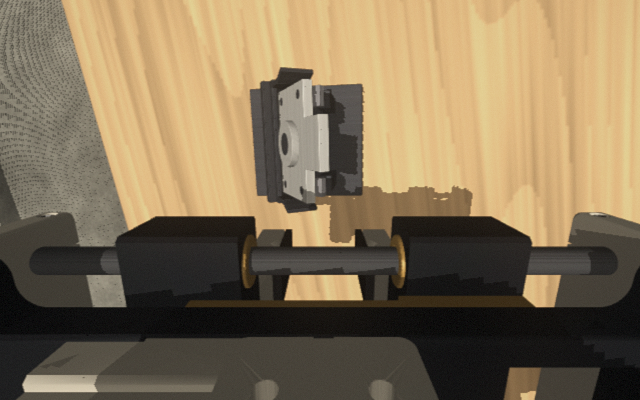

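```bash
python3 - <<'E'
from crad import *
from fitc import ld
im=cv2.imread('pics/w12.png');c=ld('w12.npz')
big=cv2.resize(im[60:220,240:370],None,fx=4,fy=4,interpolation=cv2.INTER_CUBIC)
big=cv2.resize(big,(487,600)); k=lambda U:np.c_[(U[:,0]-240+.5)*3.75,(U[:,1]-60+.5)*3.75]
R,o=seatframe(*X,30)
P=np.array([(5,-60,85),(5,-25,85),(5,-25,120),(5,25,120),(5,25,85),(5,60,85)])/1e3+[.005,0,0]
q=k(proj(c,o+P@R.T));print(q.round(0).tolist())
raw=big.copy()
for a in q: cv2.circle(big,(int(a[0]),int(a[1])),2,(0,0,255),-1)
cv2.imwrite('pics/w12c.png',np.hstack([raw,big])[:,:800] if 0 else cv2.resize(np.hstack([raw[:, 60:430],big[:,60:430]]),(740,600)))
E
```

```text
[[235.0, 70.0], [240.0, 215.0], [290.0, 203.0], [295.0, 423.0], [246.0, 411.0], [250.0, 541.0]]
```

View pics/w12c.png

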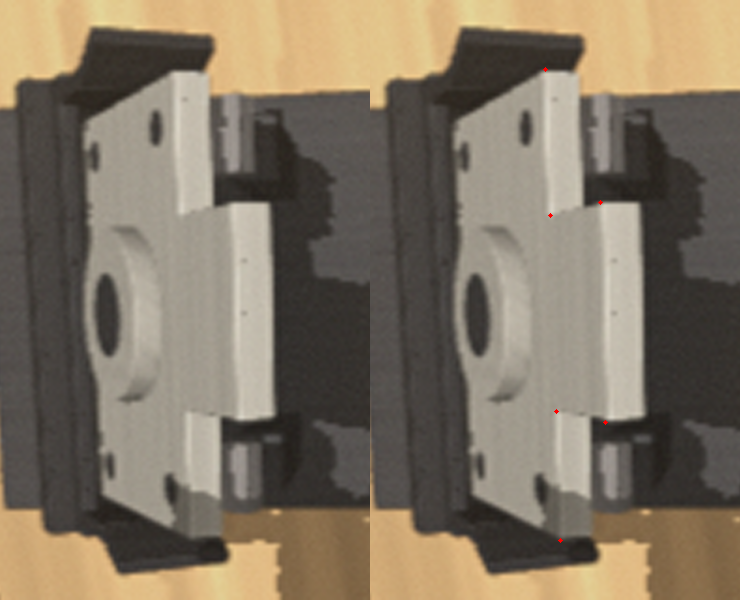

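```bash
python3 -m inch '0 0 0 0 0 0 .4;0 0 0 0 0 0 .4'; python3 - <<'E'
from h import *
a=r.capture('scene')
for t in('jar','can','chuck_key'): print(t,r.recognise(t,'scene')[:1])
print(r.close_job())
E
```

```text
time_s: 23.88
tcp_pos: [0.5875, -0.1681, 0.256]
eef_rot: [-172.5, -2.3, -99.7]
contact_force: [-0.3, 0.0, 0.3]
gripper_width: 0.0348
jar [{'xy': [338.5, 262.1], 'p': 0.72}]
can [{'xy': [316.1, 188.3], 'p': 0.76}]
chuck_key [{'xy': [175.6, 191.7], 'p': 0.62}]
the job is handed in; nothing more can be done
None
```

The plate is seated in the steel cradle, tab up, with its boss face looking outward. I handed the job in at about 24 s of the 42 s allowed. I gripped it by the tab, lifted it off the wooden rack, turned it half round and lowered it at the 30° lean. I lowered it until the ledge pushed back (about 26 N at the wrist), eased that off and then released it.

**What the last checks showed:**
- **Seating:** with the gripper clear, the last wrist picture matched the fully seated pose drawn over it to about 1 pixel (roughly 1 mm). The plate stood between the cheeks, against the rails.
- **Release:** the tool force was about zero after the fingers opened and after the hand withdrew.
- **Bystanders:** the networks found the jar, can and chuck key within about 3 pixels of where they were at the start. That is within the networks' own scatter; I did not measure them more closely.

**What did not go as planned:**
- **Height:** the first contact with the ledge came about 0.6 mm from where I had worked it out, within the calibration error.
- **Withdrawal:** the arm passed close to a wrist singularity, so the tool lagged by about 2–3°. It caused no contact that I could see.

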